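# Weed the rattling bearing housings out of the storage rack

## Task

One or two of the three sealed bearing housings in the rack have broken loose inside. Pick housings up and tilt them end to end to feel for a piece rolling inside; lay every rattler flat in the black reject tray, and set the solid ones back flat in a place of the rack, caps level and nothing dropped. Leave the things around them alone.

Things in the scene. Friction and masses are not known exactly. Their poses are not given: they have to be found in the camera images.
- housing_1_mid (a point): sealed bearing housing, one of three that look alike: aluminium box 160 mm long (x), 54 wide (y), 50 high (z), black end caps; the point is its centre, 25 mm above its underside. 0.4 to 0.5 kg. A rattler holds a loose 0.22 kg steel ball that rolls up to 51 mm either side of the middle once tilted by some 10 degrees: the balance shifts by about 0.1 N m each way. A solid one stays balanced about its middle.
- housing_2_mid (a point): sealed bearing housing, one of three that look alike: aluminium box 160 mm long (x), 54 wide (y), 50 high (z), black end caps; the point is its centre, 25 mm above its underside. 0.4 to 0.5 kg. Rattlers and solid ones weigh alike; the ball may lie anywhere inside. The rules' core_b and core_c are tight fillings hidden in the solid housings; which housings are solid changes each time (if only one is, the other filling is in the grey case).
- housing_3_mid (a point): sealed bearing housing, one of three that look alike: aluminium box 160 mm long (x), 54 wide (y), 50 high (z), black end caps; the point is its centre, 25 mm above its underside. 0.4 to 0.5 kg. Same make as the other two.
- rack: fixed steel rack plate 200 mm (x) by 300 mm (y), 6 mm thick, origin under the plate's middle. Housings lie along the rack's x axis in three places at y = -105, 0, +105 mm, x = 0, undersides 6 mm above the origin. A closed grey case 58 mm high, 200 mm wide stands behind (x = 100 to 280 mm): not part of the job.
- rack_place (a point): middle of the rack's centre place, on the plate's top. Each place has low guides 10 mm high: beside a housing only near its ends (55 to 77 mm from the middle, about 5 mm free on either side) and beyond its end caps (6 mm free at each end); the middle of each side is clear for fingers.
- reject_tray: fixed black open tray 220 mm (x) by 260 mm (y), walls 5 mm thick and 35 mm high, origin at the underside of its middle, inner floor 5 mm above. Room for two housings side by side along its x axis, at y = -60 and +60 mm. Rack and tray swap sides from run to run.
- oil_tin: bystander: plain closed tin, 60 mm across and 65 mm high, origin under its middle
- spool: bystander: grey flanged spool, 90 mm across and 50 mm high, origin under its middle
- wrench: bystander: steel wrench about 180 mm long, lying flat on the table behind the reject tray
Things that resemble listed ones, but are neither listed nor needed, are in the scene too. Leave any red or turquoise look-alike of the part that bears housing_3_mid alone.

How it is judged:
By the outcome, as a careful person would: the job done as asked, in the order asked, and still so for the second after the job is handed in, with the robot touching nothing.
It also fails if it takes over 69 s, if anything falls off the work surface, if the arm or the gripper's body presses on something with over 40 N, if the wrist force passes 120 N, or if a joint passes its speed limit or range.

## Robot

A 6-joint arm with a two-finger parallel gripper is mounted at the origin on the work surface. World frame = base frame: x ahead of the robot, y to its left, z up, the work surface at z = 0. Lengths are in m, angles in degrees, forces in N, time in s.
With the tool pointing down it reaches from about 0.325 to 0.9 m from the base axis. Payload 6.1 kg.
Tool frame: the origin (TCP) lies midway between the tips of the shut fingers; the grasp point (between the pads) lies 19 mm behind it; z points along the fingers, x is the direction in which the jaws open and shut, and the axes are right-handed (so a half turn about z gives the same grasp; the last joint's range is limited). The gripper opens to 87 mm and grips with 3 to 60 N. Pads are 19 mm wide; open, the fingers measure 117 mm over their backs; the gripper's body (75 mm by 190 mm) begins 51 mm behind the grasp point.
Start: joints at [-74.49, 12.628, 87.462, -0, 79.91, -7.225], TCP at [0.242, -0.576, 0.223] pointing down, gripper open.
Joint ranges: [-170.65, 170.65], [-52.31, 119.04], [5.05, 147.46], [-71.25, 251.25], [11.57, 151.72], [-153.62, 153.62]. Speed limits (degrees/s): [147.25, 147.25, 172.46, 180, 180, 180].

## Interface

Orientations are given as a 3x3 rotation matrix whose columns are the frame's x, y, z axes.
In Python, from cell import reach, movel, move_joints, open_jaws, grasp, pause, solve_ik, read_camera, IKError, job_done, regions_of, current_time_s, current_joints, current_dq, current_tau, current_tool_pos, current_orientation, current_contact_force, current_moment, current_gripper_width gives the robot as it stands. Calls block until the motion is done:
- reach(position, orientation): joint-space move of the TCP to a pose.
- movel(position, rate=0.15, rotation=None, contact_N=None): straight line of the TCP; rotation=None keeps the orientation; rate is the mean speed in m/s. With contact_N (N) it stops when the force on the tool has changed by that much, and returns True; else False.
- move_joints(angles): joint-space move.
- open_jaws() and grasp(grasp_force=None): open the fingers fully, or close them until they stop; grasp_force is the grip in N (None keeps the last).
- pause(seconds).
- solve_ik(position, orientation): joint angles nearest the present ones, or None.
- read_camera(name): name is "scene" or "top"; returns a dict with "img" (400x640x3 uint8, blue, green, red), "depth" (400x640 float32, m along the optical axis (not along the pixel's ray), 0 where there is no reading), "intrinsics" (3x3 intrinsics, pixels), "rvec" (rotation vector, rad) and "tvec" (3), from world to camera coordinates, as OpenCV has them. Camera axes: x right, y down, z forward; pixel columns grow to the right and rows downward; lengths in m; the calibration is good to about 2 mm. A picture is of the moment at which its call begins.
A pose or a line that the arm cannot do raises IKError and nothing moves.
- job_done(): hands the job in, once; it reports no verdict.
Trained networks look in a picture, given as the dict that the camera call returned (one of the last four; its "shot" number tells which), for a name from the list of things; names that differ only in an ending like _2 or _b are one class to them, and where a whole thing is asked for, a point or a joint stands for the part that bears it (a point fixed in the world has none). Each returns a list of dicts, best first, with "p" (0 to 1); they miss things now and then, are a little off and sometimes report something else, mostly with a low value. They report only what shows in the picture. A call takes as long as a camera call. They do not tell look-alikes from the thing itself.
- regions_of(picture, label): "pixels" (400x640 bool, what is visible of it) and "position" ([column, row] in pixels, amid what is visible of it).
Readings, each from a call of its own:
- current_time_s(): time.
- current_joints(): joint angles.
- current_dq(): joint speeds.
- current_tau(): joint torques, N m.
- current_tool_pos(): TCP position.
- current_orientation(): TCP orientation.
- current_contact_force(): force on the tool from outside, world axes, zero at the start.
- current_moment(): the same for the moment, N m.
- current_gripper_width(): finger opening in m.
Only numpy, scipy, OpenCV 4.12 (cv2) and the standard library are available. Lean on these libraries where they do the work, as an engineer would, in place of code of your own. Each camera call takes 0.05 s, during which the arm holds its last target.

## Working session

There is one attempt and no reset: what is moved stays moved. The work goes in short steps, each a Python script; the robot and the scene stay as the last script left them, time stands still between calls to the robot, and variables do not carry over. Pictures are saved under pics/ and viewed, and the job is handed in when it is done.

```bash
ls; mkdir -p pics; python3 - <<'E'
from cell import *
import cv2,pickle
for n in ["scene","top"]:
    p=read_camera(n); cv2.imwrite(f"pics/{n}0.png",p["img"]); pickle.dump(p,open(f"{n}0.pkl","wb"))
    for l in ["housing_1_mid","rack","reject_tray"]:
        for r in regions_of(p,l): print(n,l,r["p"],r["position"],r["pixels"].sum())
print(current_time_s())
E
```

```text
pics
scene housing_1_mid 0.7 [182.6, 224.8] 1276
scene reject_tray 0.65 [380.8, 191.5] 5458
scene reject_tray 0.51 [427.6, 214.1] 494
top housing_1_mid 0.68 [447.4, 204.5] 1740
top rack 0.65 [411.5, 147.0] 10443
top rack 0.59 [243.3, 194.8] 9088
top reject_tray 0.76 [242.2, 195.8] 8898
0.4
```

View pics/scene0.png

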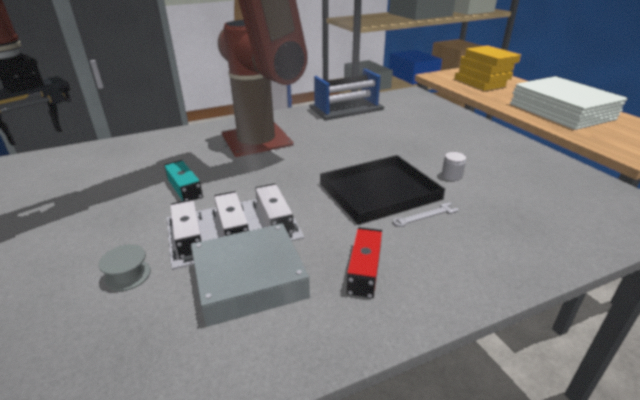

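View pics/top0.png

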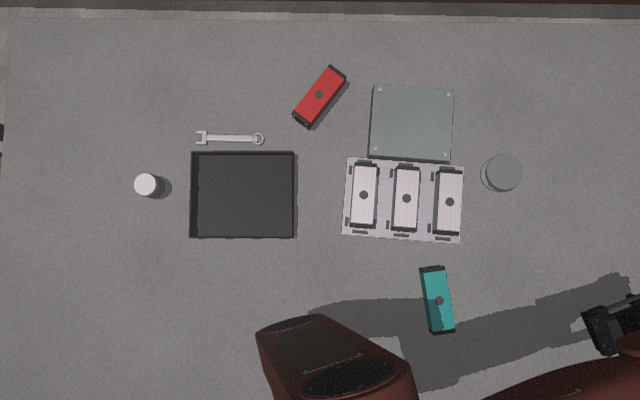

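```bash
cat > vis.py <<'E'
import numpy as np,cv2
def xyz(p):
    K=p["intrinsics"];R=cv2.Rodrigues(np.array(p["rvec"],float))[0];t=np.array(p["tvec"],float).ravel()
    v,u=np.mgrid[0:400,0:640];d=p["depth"].astype(float)
    c=np.stack([(u-K[0,2])/K[0,0]*d,(v-K[1,2])/K[1,1]*d,d],-1)
    return (c-t)@R
def rect(P):
    r=cv2.minAreaRect((P*1000).astype(np.float32)); return r
def comps(m,minn=60):
    n,l,s,c=cv2.connectedComponentsWithStats(m.astype(np.uint8),connectivity=4)
    return [l==i for i in range(1,n) if s[i,4]>=minn]
E
python3 - <<'E'
import pickle,cv2,numpy as np
from vis import *
p=pickle.load(open("top0.pkl","rb"));W=xyz(p);im=p["img"]
print(p["tvec"],p["intrinsics"][0,0])
z=W[...,2]
for n,m in [("tops",(z>.045)&(z<.075)),("plate",(z>.003)&(z<.0085)),("mid",(z>.025)&(z<.042))]:
    for c in comps(m):
        P=W[c];r=rect(P[:,:2]);print(n,np.argwhere(c).mean(0)[::-1].round(),c.sum(),np.round(r[0]),np.round(r[1]),round(r[2],1),"z",P[:,2].mean().round(4))
cr=cv2.resize(im[70:260,330:530],None,fx=4,fy=3.15*4/3.15,interpolation=cv2.INTER_CUBIC)
cr=cr[:, :800]; cr=cv2.resize(cr,(630,598)); cv2.imwrite("pics/crop0.png",cr)
E
```

```text
[0.00639149 0.47327262 1.1282992 ] 455.2990224444413
tops [318.  94.] 1326 [733.  18.] [ 55. 161.] 54.1 z 0.0495
tops [411. 122.] 5832 [ 665. -213.] [200. 181.] 86.3 z 0.0576
tops [504. 171.] 1023 [ 547. -444.] [88. 89.] 12.1 z 0.05
tops [363. 194.] 1446 [482. -97.] [ 54. 160.] 86.5 z 0.0554
tops [406. 198.] 1483 [ 475. -202.] [ 55. 161.] 86.6 z 0.0554
tops [449. 201.] 1509 [ 469. -307.] [ 56. 161.] 86.2 z 0.0555
tops [146. 184.] 483 [495. 438.] [56. 57.] 8.6 z 0.0618
tops [438. 300.] 1522 [ 231. -282.] [161.  56.] 9.6 z 0.0496
plate [228. 138.] 391 [628. 247.] [ 37. 179.] 0.5 z 0.0059
plate [244. 193.] 4824 [480. 209.] [209. 249.] 1.3 z 0.0051
plate [350. 170.] 166 [547. -64.] [30. 82.] 77.8 z 0.0057
plate [402. 201.] 2195 [ 476. -194.] [212. 205.] 0.7 z 0.0057
plate [483. 174.] 90 [ 544. -406.] [54. 19.] 0.3 z 0.0056
plate [493. 187.] 66 [ 510. -434.] [44. 16.] 61.9 z 0.006
plate [347. 202.] 144 [468. -60.] [20. 77.] 86.3 z 0.0058
plate [346. 227.] 117 [406. -64.] [43. 35.] 1.3 z 0.0055
plate [201. 231.] 100 [385. 307.] [23. 46.] 1.3 z 0.0052
plate [453. 238.] 74 [ 377. -325.] [20. 41.] 1.1 z 0.0057
mid [239. 193.] 836 [480. 207.] [219. 261.] 1.3 z 0.0331
mid [409. 159.] 100 [ 575. -212.] [188.   2.] 86.4 z 0.0334
mid [436. 201.] 104 [ 470. -280.] [  3. 159.] 86.9 z 0.0332
mid [427. 305.] 69 [ 218. -257.] [118.   2.] 10.0 z 0.0331
```

View pics/crop0.png

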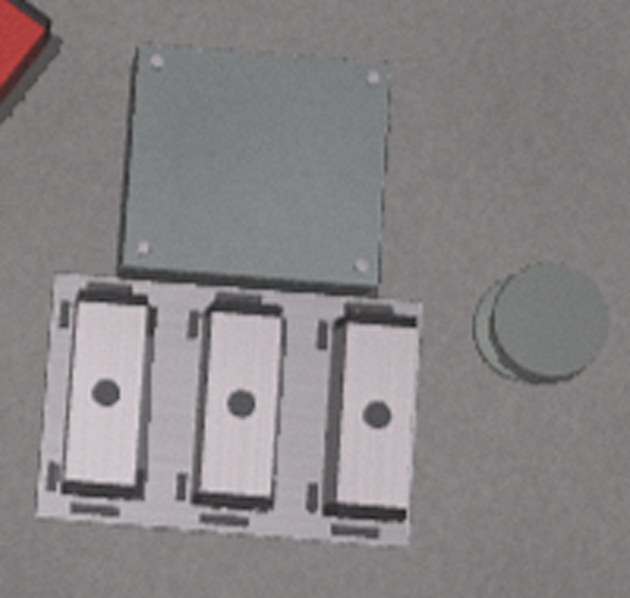

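```bash
cat > hlp.py <<'E'
import numpy as np
from cell import *
from scipy.spatial.transform import Rotation as Ro
H={'A':(.482,-.097),'B':(.4755,-.202),'C':(.469,-.307)}
YR=-3.5; TRAY=(.480,.2075); YT=1.3
ZG=0.035
S=-1
def ori(yaw,tilt=0,s=None):
    s=S if s is None else s
    a=np.radians(yaw); ey=np.array([-np.sin(a),np.cos(a),0])
    x=s*ey; z=np.array([0,0,-1.]); M=np.stack([x,np.cross(z,x),z],1)
    return Ro.from_rotvec(np.radians(tilt)*ey).as_matrix()@M
def tcp(g,M): return np.array(g)+0.019*M[:,2]
def go(g,yaw,tilt=0):
    M=ori(yaw,tilt); reach(tcp(g,M).tolist(),M.tolist())
def lin(g,yaw,**k):
    M=ori(yaw); return movel(tcp(g,M).tolist(),**k)
def mom(n=4):
    f=[];m=[]
    for _ in range(n): f.append(current_contact_force());m.append(current_moment());pause(.02)
    f=np.mean(f,0);m=np.mean(m,0);a=np.radians(YR);ey=np.array([-np.sin(a),np.cos(a),0])
    return f.round(2),m.round(3),round(float(m@ey),3)
E
python3 - <<'E'
from hlp import *
print(current_orientation(),current_time_s())
for s in (1,-1):
  for k,(x,y) in H.items():
    for z,t in ((ZG,0),(.16,0),(.16,22),(.16,-22)):
      M=ori(YR,t,s); q=solve_ik(tcp((x,y,z),M).tolist(),M.tolist()); print(s,k,z,t,None if q is None else np.round(q,0))
  for d in (-.06,.06):
    M=ori(YT,0,s);q=solve_ik(tcp((TRAY[0],TRAY[1]+d,.05),M).tolist(),M.tolist());print(s,'tray',d,None if q is None else np.round(q,0))
print(current_time_s())
E
```

```text
[[ 3.86421572e-01 -9.22322263e-01 -1.11677997e-04]
 [-9.22322237e-01 -3.86421587e-01  2.17005348e-04]
 [-2.43303652e-04  1.91475527e-05 -9.99999970e-01]] 0.4
1 A 0.035 0 [ -21.    9.  116.   -0.   55. -107.]
1 A 0.16 0 [ -21.   -1.  112.   -0.   70. -107.]
1 A 0.16 22 [ -17.   16.   95.   -5.   90. -103.]
1 A 0.16 -22 [ -26.  -19.  129.   11.   50. -118.]
1 B 0.035 0 [ -32.   13.  112.   -0.   55. -118.]
1 B 0.16 0 [ -32.    2.  108.   -0.   70. -118.]
1 B 0.16 22 [ -26.   19.   92.   -8.   90. -111.]
1 B 0.16 -22 [ -40.  -13.  125.   17.   51. -135.]
1 C 0.035 0 [ -41.   18.  105.   -0.   57. -128.]
1 C 0.16 0 [ -41.    8.  102.   -0.   70. -128.]
1 C 0.16 22 [ -35.   23.   86.  -11.   90. -119.]
1 C 0.16 -22 [ -51.   -4.  117.   20.   53. -147.]
1 tray -0.06 [  8.   9. 114.  -0.  57. -83.]
1 tray 0.06 [ 21.  15. 107.  -0.  58. -70.]
-1 A 0.035 0 [-21.   9. 116.  -0.  55.  73.]
-1 A 0.16 0 [-21.  -1. 112.  -0.  70.  73.]
-1 A 0.16 22 [-17.  16.  95.  -5.  90.  77.]
-1 A 0.16 -22 [-26. -19. 129.  11.  50.  62.]
-1 B 0.035 0 [-32.  13. 112.  -0.  55.  62.]
-1 B 0.16 0 [-32.   2. 108.  -0.  70.  62.]
-1 B 0.16 22 [-26.  19.  92.  -8.  90.  69.]
-1 B 0.16 -22 [-40. -13. 125.  17.  51.  45.]
-1 C 0.035 0 [-41.  18. 105.  -0.  57.  52.]
-1 C 0.16 0 [-41.   8. 102.  -0.  70.  52.]
-1 C 0.16 22 [-35.  23.  86. -11.  90.  61.]
-1 C 0.16 -22 [-51.  -4. 117.  20.  53.  33.]
-1 tray -0.06 [  8.   9. 114.  -0.  57.  97.]
-1 tray 0.06 [ 21.  15. 107.  -0.  58. 110.]
0.4
```

The three aluminium housings are at top-view pixels (364,195), (405,198) and (449,202). They lie in the rack and have a bare finish. The red one at (318,94) and the turquoise one at (438,300) are look-alikes, so I will leave them alone. The crop confirms this. I start with housing C at (449,202).

```bash
cat >> hlp.py <<'E'
def t(s): print(round(current_time_s(),2),s,flush=True)
def pick(k,first=True):
    x,y=H[k]
    go((x,y,.13),YR); lin((x,y,ZG),YR,rate=.2); t('down'); grasp(50); t(('w',current_gripper_width(),current_contact_force()))
    lin((x,y,.14),YR,rate=.2); t('up')
def feel(k):
    x,y=H[k]; g=(x,y,.14)
    print('L0',mom())
    for a in (20,-20):
        go(g,YR,a); pause(.5); print('T',a,mom())
        go(g,YR); pause(.25); print('L',mom()); t('')
E
python3 - <<'E'
from hlp import *
pick('C'); feel('C')
import cv2
p=read_camera("top");cv2.imwrite("pics/top1.png",p["img"]);print(current_gripper_width())
E
```

```text
2.41 down
3.08 ('w', 0.05352475873483585, array([-1.59471912,  2.33164839,  4.30113588]))
3.75 up
L0 (array([-0.15,  0.14, -4.72]), array([ 0.051,  0.029, -0.004]), 0.033)
T 20 (array([ 0.22, -0.12, -3.88]), array([ 0.035, -0.367,  0.002]), -0.364)
L (array([ 0.08,  0.44, -4.46]), array([0.05 , 0.102, 0.022]), 0.105)
5.5 
T -20 (array([ 0.03, -0.06, -4.45]), array([0.049, 0.349, 0.008]), 0.351)
L (array([-0.06, -0.03, -4.06]), array([ 0.025, -0.041, -0.036]), -0.039)
7.18 
0.05357911504037802
```

```bash
python3 - <<'E'
from hlp import *
x,y=H['C'];g=(x,y,.14)
for a in (25,-25):
    go(g,YR,a); pause(.6); print('T',a,mom(8)); go(g,YR); pause(.3); print('L',mom(12))
t('')
E
```

```text
T 25 (array([ 0.1 , -0.04, -3.89]), array([ 0.019, -0.443, -0.006]), -0.441)
L (array([-0.12,  0.1 , -4.1 ]), array([0.043, 0.105, 0.009]), 0.108)
T -25 (array([ 0.18, -0.16, -4.05]), array([0.066, 0.44 , 0.002]), 0.443)
L (array([-0.1 , -0.28, -4.03]), array([ 0.018, -0.089, -0.005]), -0.087)
11.62
```

View pics/top1.png

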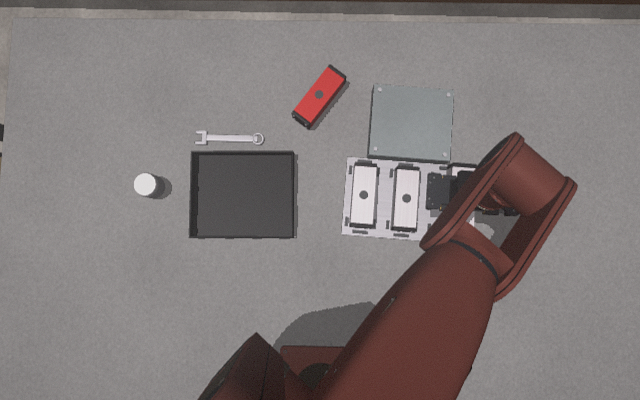

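```bash
cat >> hlp.py <<'E'
def place(x,y,z,yaw):
    lin((x,y,z+.012),yaw,rate=.15)
    c=lin((x,y,z-.003),yaw,rate=.03,contact_N=4); t(('contact',c,current_tool_pos()))
    open_jaws(); pause(.2); lin((x,y,.15),yaw,rate=.2); t('placed')
def tray(d):
    a=np.radians(YT); x=TRAY[0]-np.sin(a)*d; y=TRAY[1]+np.cos(a)*d
    go((x,y,.16),YT); place(x,y,.034,YT)
E
python3 - <<'E'
from hlp import *
x,y=H['C']; lin((x,y,.18),YR,rate=.2); tray(.058)
pick('B')
x,y=H['B'];g=(x,y,.14)
for a in (25,-25):
    go(g,YR,a); pause(.6); print('T',a,mom(8)); go(g,YR); pause(.3); print('L',mom(12))
t('')
import cv2
p=read_camera("top");cv2.imwrite("pics/top2.png",p["img"])
E
```

```text
15.37 ('contact', True, array([0.47921903, 0.26570766, 0.01545287]))
17.15 placed
19.48 down
20.15 ('w', 0.05384143219388976, array([-0.75094805,  1.53814424,  3.90187753]))
20.82 up
T 25 (array([-0.03, -0.15, -4.52]), array([-0.003, -0.567,  0.013]), -0.566)
L (array([-0.11, -0.12, -4.42]), array([ 0.029, -0.006, -0.009]), -0.005)
T -25 (array([ 0.4 ,  0.03, -4.52]), array([0.056, 0.565, 0.004]), 0.567)
L (array([ 0.18, -0.03, -4.24]), array([ 0.031, -0.004, -0.017]), -0.002)
25.14
```

View pics/top2.png

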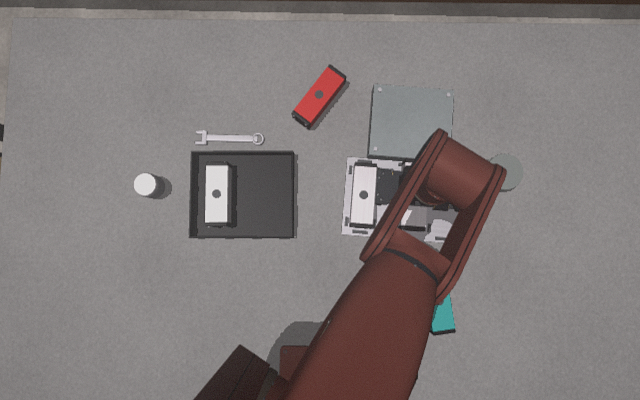

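C lies in the tray at (216,194) and shows as a rattler, with the level moment shifting from +0.11 to -0.09 N m. B showed no shift, so it is solid. I set B back and test A.

```bash
python3 - <<'E'
from hlp import *
x,y=H['B']; place(x,y,ZG,YR)
pick('A')
x,y=H['A'];g=(x,y,.14)
for a in (25,-25):
    go(g,YR,a); pause(.6); print('T',a,mom(8)); go(g,YR); pause(.3); print('L',mom(12))
t('')
E
```

```text
26.4 ('contact', True, array([ 0.47597733, -0.20231861,  0.01621106]))
28.18 placed
29.32 down
29.98 ('w', 0.05365272922547884, array([-1.0062442 ,  0.92893229,  3.54577636]))
30.66 up
T 25 (array([-0.08,  0.3 , -4.65]), array([ 0.017, -0.476,  0.004]), -0.474)
L (array([ 0.03, -0.17, -4.72]), array([ 0.039,  0.117, -0.011]), 0.119)
T -25 (array([ 0.04, -0.01, -4.61]), array([0.072, 0.483, 0.005]), 0.487)
L (array([-0.01, -0.04, -4.41]), array([ 0.037, -0.09 , -0.009]), -0.087)
35.06
```

A is a rattler too, shifting from +0.12 to -0.09 N m. It goes in the tray's other place.

```bash
python3 - <<'E'
from hlp import *
x,y=H['A']; lin((x,y,.17),YR,rate=.2); tray(-.058)
move_joints([-74.49,12.628,87.462,0,79.91,-7.225]); t('home')
import cv2
from vis import *
for n in("top","scene"):
    p=read_camera(n);cv2.imwrite(f"pics/{n}3.png",p["img"])
    if n=="top":
        W=xyz(p);z=W[...,2]
        for c in comps((z>.045)&(z<.075)):
            P=W[c];r=rect(P[:,:2])
            if P[:,0].mean()<.12: continue
            A=np.c_[P[:,:2],np.ones(len(P))];s=np.linalg.lstsq(A,P[:,2],rcond=None)[0]
            print(c.sum(),np.round(r[0]),np.round(r[1]),round(r[2],1),P[:,2].mean().round(4),"slope deg",np.degrees(s[:2]).round(2))
E
```

```text
37.67 ('contact', True, array([0.48189015, 0.1496269 , 0.01535038]))
39.46 placed
42.17 home
1325 [733.  18.] [ 55. 161.] 53.9 0.0495 slope deg [0.18 0.05]
5831 [ 665. -214.] [201. 181.] 86.3 0.0576 slope deg [ 0.13 -0.09]
1019 [ 547. -444.] [88. 90.] 12.9 0.0498 slope deg [ 0.07 -0.1 ]
1464 [478. 264.] [160.  56.] 1.5 0.0539 slope deg [0.03 0.05]
1457 [480. 149.] [159.  55.] 1.3 0.054 slope deg [0.19 0.65]
1491 [ 475. -203.] [ 55. 161.] 86.6 0.0555 slope deg [ 0.05 -0.99]
483 [495. 437.] [57. 57.] 4.6 0.0618 slope deg [1.42 8.33]
1516 [ 231. -282.] [160.  55.] 9.6 0.0495 slope deg [0.03 0.05]
```

```bash
python3 - <<'E'
import cv2
im=cv2.imread("pics/top3.png");cv2.imwrite("pics/crop3.png",cv2.resize(im[60:260,180:470],None,fx=2.75,fy=2.75,interpolation=cv2.INTER_CUBIC))
E
```

```text
(no output)
```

View pics/crop3.png

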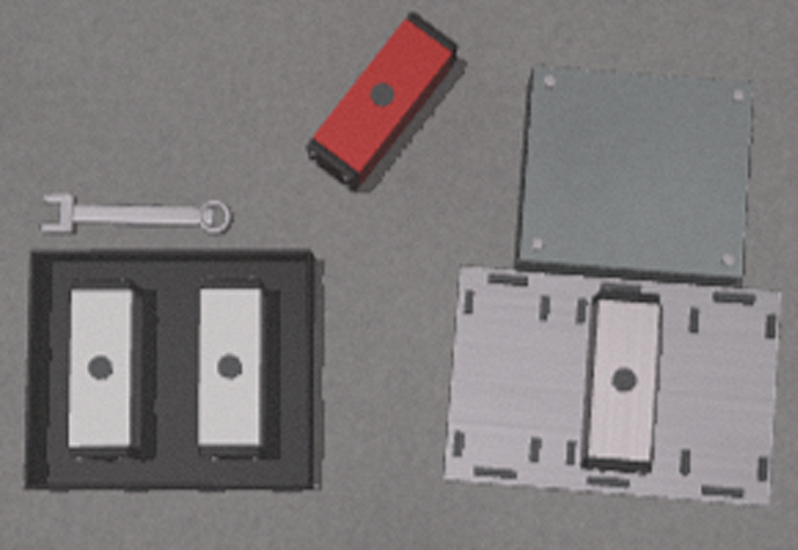

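View pics/scene3.png

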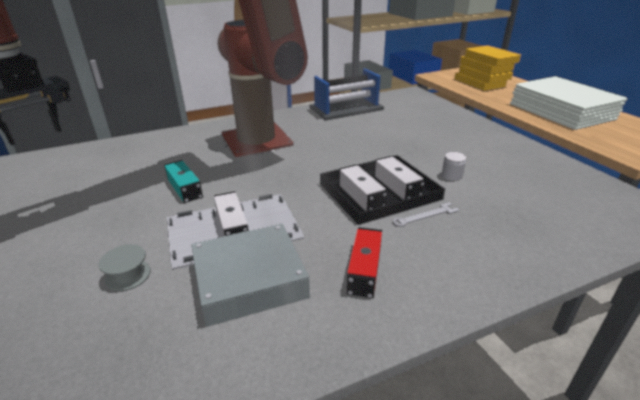

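```bash
python3 - <<'E'
import pickle
from vis import *
p=pickle.load(open("top0.pkl","rb"));W=xyz(p);z=W[...,2]
for c in comps((z>.053)&(z<.059)):
    P=W[c];A=np.c_[P[:,:2],np.ones(len(P))];print("before",P[:,:2].mean(0),np.degrees(np.linalg.lstsq(A,P[:,2],rcond=None)[0][:2]).round(2))
from cell import *
p=read_camera("top");W=xyz(p);z=W[...,2]
for c in comps((z>.051)&(z<.059)):
    P=W[c];A=np.c_[P[:,:2],np.ones(len(P))];print("now",P[:,:2].mean(0),np.degrees(np.linalg.lstsq(A,P[:,2],rcond=None)[0][:2]).round(2))
job_done(); print(current_time_s())
E
```

```text
before [ 0.66328319 -0.2115291 ] [-0.04 -0.  ]
before [ 0.48073081 -0.09662504] [ 0.07 -0.02]
before [ 0.47452974 -0.20190636] [-0.04 -0.09]
before [ 0.46888664 -0.30670663] [ 0.09 -0.01]
now [ 0.66343292 -0.21256564] [ 0.09 -0.05]
now [0.4771474 0.2642107] [-0.03 -0.08]
now [0.47977828 0.14822873] [ 0.02 -0.03]
now [ 0.47516143 -0.20281585] [ 0.05 -0.06]
the job is handed in; nothing more can be done
the job is handed in; nothing more can be done
```

I tested all three housings and handed the job in at about 42 s of the 69 s allowed. Two were rattlers and are in the reject tray; one was solid and is back in the rack.

| Housing | Level moment after tilting 25° each way | Result | Where it is now |
|---|---|---|---|
| Right place (y ≈ -0.307) | +0.11 / -0.09 N m | Rattler | Tray, left side |
| Centre place (y ≈ -0.202) | -0.005 / -0.002 N m | Solid | Back in the rack's centre place |
| Left place (y ≈ -0.097) | +0.12 / -0.09 N m | Rattler | Tray, right side |

**Last checks:** All three housings lie flat, with top slopes under 0.1° and top heights right for the tray floor and rack plate. The centre housing is inside its guides. The red and turquoise look-alikes, the case and the spool measured within about 1 mm of where they began. The oil tin did too. The wrench looks unmoved in the pictures but I did not measure it. The arm is back at its start pose, touching nothing.

**Disagreement:** A first slope fit gave about 1° for the centre housing. It included pixels from the housing's side; with only the top face it gave under 0.1°, and I went with that.

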